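# Clamp a bamboo length in the drilling cradle

## Task

Get the bamboo length ready for drilling: slide it along the V-shaped cradle until its end is up against the wooden end stop, then fold the red clamp bar fully down onto it without slamming, and last swing the yellow latch right across the top of the lowered bar. Leave the other things on the bench where they are.

Things in the scene. Friction and masses are not known exactly. Their poses are not given: they have to be found in the camera images.
- cradle: Drilling cradle, fixed, placed anew each time: wooden board 200 (x) x 270 (y) x 20 mm with a V-groove of dark rails along y (y -130 to +90 mm, rail tops 55 mm above the bench, 65 mm apart there). Origin: on the bench below the groove's centre line; x across the groove, away from the robot at yaw 0, towards the bar's hinge; y along the groove towards the end stop; z up.
- stop_face (a point): Point on the end stop's inner face where the bamboo's axis meets it: 90 mm along y from the cradle's origin, 55 mm above the bench; axes as the cradle's. The stop is a pale wooden block 100 wide, 22 thick, top 95 mm above the bench; the groove's other end is open.
- culm: The bamboo length: straw-coloured rod 46 mm in diameter, 170 long, 0.1 to 0.22 kg, loose in the groove, its axis 55 mm above the bench. Origin: its centre, on its axis; its y axis runs along it. It starts 40 to 90 mm short of the stop, its other end past the rails' open end or near it; home, its centre is 85 mm from stop_face.
- clamp_bar (a joint): Angle of the red clamp bar, rad: 0 = level on the bamboo, 1.57 = upright, starts 1.6 to 1.85 (leaning back, towards the cradle's +x). Bar 40 wide (y -20 to +20), 18 thick, reaching 145 mm from its hinge; closed it points along the cradle's -x, its top 103.5 mm above the bench. A rubber pad under it meets the bamboo. Stiff hinge: stays where left, about 3 N at its end moves it.
- bar_hinge (a point): Clamp bar's hinge, mid-thickness of the bar, at x = 70, y = 0, z = 94.5 mm in the cradle's frame; hinge axis = the cradle's y. Dark cheeks stand beside it at y = +-30 (14 thick, 34 long, top 115 mm above the bench).
- bar_tip (a point): Middle of the free end face of the clamp bar, 145 mm from the hinge.
- latch (a joint): Angle of the yellow latch, rad: 0 = across the lowered bar, pointing along the cradle's -y, against its own stop; 1.57 = pointing along +x, clear of the bar (starts 1.25 to 1.7). It turns about a vertical pivot, closing clockwise seen from above. Stiff: stays where left, about 1 to 2 N at its knob moves it.
- latch_pivot (a point): Latch pivot, at x = -62, y = 50 mm in the cradle's frame, at the latch's underside, 106 mm above the bench, on a dark post 34 x 34 mm. The latch arm is 24 wide, 14 thick, reaches 75 mm from the pivot; its top is 120 mm above the bench.
- latch_knob (a point): Middle of the upright round wooden knob on the latch arm, 18 mm in diameter, from 120 to 154 mm above the bench, 60 mm from the pivot.
- mallet: Hammer lying on the bench: leave alone.
- basket: Small round cane basket, 115 mm across, 108 high: leave alone.
- bamboo_cup: Green bamboo cup, 64 mm across, 95 high: leave alone.
- slats: Flat bundle of three bamboo slats, 190 x 70 x 9 mm: leave alone.
- glue: White glue bottle with a red cap, 150 mm high: leave alone.
- drill: Blue and black cordless drill standing on its battery, 180 mm high: leave alone.
- wood_block: Pale wood block 120 x 60 x 35 mm: leave alone.
Things that resemble listed ones, but are neither listed nor needed, are in the scene too. What is shaped like the culm but green is not meant.

How it is judged:
On the way, in this order (a step that is already met when the one before it is completed fails the run):
1. the bamboo lies in the groove with its end within 4 mm of the stop, the clamp bar still up (distance between culm and stop_face below 0.089 m and x of culm in the frame of stop_face between -0.004 and 0.004 m and value of joint clamp_bar above 0.5 rad), for 0.2 s.
2. the clamp bar is down on the bamboo (within 0.06 rad of level), the latch still clear (value of joint clamp_bar below 0.06 rad and value of joint latch above 0.8 rad), for 0.2 s.
3. the latch is swung across the bar (within 0.2 rad of its stop) (value of joint latch below 0.2 rad), for 0.2 s.
At the end, for the whole second after the job is handed in: The bamboo lies at rest in the groove (axis within 4 mm and 0.05 rad of the groove's line) with its end within 4 mm of the stop, the clamp bar is within 0.06 rad of level on it, and the latch is within 0.2 rad of fully across the bar (distance between culm and stop_face below 0.089 m and x of culm in the frame of stop_face between -0.004 and 0.004 m and z of culm in the frame of stop_face between -0.004 and 0.004 m and angle between the y axis of culm and the y axis of cradle, either way round below 0.05 rad and value of joint clamp_bar below 0.06 rad and value of joint latch below 0.2 rad and linear speed of culm below 0.01 m/s); the robot touches nothing.
It fails at once if the clamp bar is slammed (closing faster than 3 rad/s) (velocity of joint clamp_bar below -3 rad/s).
It fails at once if a bystander is moved by more than 40 mm (distance of any of mallet, basket, bamboo_cup, slats, glue, drill, wood_block from where it was at the start of the episode above 0.04 m).
It also fails if it takes over 59 s, if anything falls off the work surface, if the arm or the gripper's body presses on something with over 40 N, if the wrist force passes 120 N, or if a joint passes its speed limit or range.

## Robot

A 7-joint arm with a two-finger parallel gripper is mounted at the origin on the work surface. World frame = base frame: x ahead of the robot, y to its left, z up, the work surface at z = 0. Lengths are in m, angles in rad, forces in N, time in s.
With the tool pointing down it reaches from about 0.425 to 1.025 m from the base axis. Payload 9.4 kg.
Tool frame: the origin (TCP) lies midway between the tips of the shut fingers; the grasp point (between the pads) lies tcp_to_grasp behind it (tcp_to_grasp is the distance from the TCP to the grasp point, in m); z points along the fingers, y is the line along which they close (so a half turn about z gives the same grasp; the last joint's range is limited). The gripper opens to 85 mm and grips with 20 to 120 N. Pads are 22 mm wide; open, the fingers measure 114 mm over their backs; the gripper's body (76 mm by 85 mm) begins 54 mm behind the grasp point. The pads swing forward as they close: fully open they stand 13 mm farther back than shut.
Start: joints at [1.126, 0.599, -0.003, 1.599, 0.002, 0.943, -0.08], TCP at [0.261, -0.677, 0.231] pointing down, gripper open.
Joint ranges: [-2.57, 2.57], [-0.35, 1.97], [-1.29, 1.29], [0.11, 2.56], [-1.05, 4.19], [0.11, 1.86], [-2.63, 2.63]. Speed limits (rad/s): [2.22, 2.22, 3.01, 3.01, 3.14, 3.14, 3.14].

## Interface

Orientations are given as a rotation vector (axis times angle).
In Python, from workcell import get_state, read_camera, calibration, close_job, tcp_to_grasp gives the robot as it stands. The module is installed in compiled form; this text tells all that it offers.
- The arm moves only by the tool play_rows, never from a script. Its arguments are lists of equal length, an entry for each row: "translation": the shift along the tool's x, y, z in units of 30 mm (1.0 is 30 mm), a list of three; "turn": the turn about the tool's z in units of 10 degrees (1.0 is 10 degrees); "hand": the opening, from -1 (shut) to 1 (fully open). A call has 1 to 20 rows; each row is the pose to reach, as a shift and turn from the pose commanded when the call began, along the tool's axes at that moment; what a row does not reach only later rows make up. A row lasts 1/8 s, in which the tool goes at most 62.5 mm and 10.7 degrees, less where a joint would pass 70% of its speed; a pose out of reach is approached as far as the arm can. A call with a gripper value outside its range is refused whole. The fingers move at their own pace and stop on an object; the grip force is fixed at half the most. Time passes only in rows, so rows that repeat a pose let the fingers close. It gives the time, the measured TCP pose, the force, the opening and the grip force at its end, in the units of the state.
- get_state(): the state, without advancing time (a new reading comes with each control period).
- read_camera(name): name is "scene" or "top" or "wrist"; returns (picture, depth): 384x512x3 uint8, red, green, blue; 384x512 float32, m along the optical axis (not along the pixel's ray), 0 where there is no reading.
- calibration(name): a dict with "fx", "fy", "cx", "cy" (pixels), "origin" and "rotation" of the camera in the world. Camera axes: x right, y down, z forward; pixel columns grow to the right and rows downward; lengths in m; the calibration is good to about 2 mm. A picture is of the moment at which its call begins: read the wrist's pose just before it. calibration takes no time and is no camera call; for the wrist camera it gives the pose at the moment of the call.
- close_job(): hands the job in; it is judged then, once.
The state is a dict: "clock": time; "joint_positions": joint angles; "dq": joint speeds; "joint_torque": joint torques, N m; "eef_pos": TCP position; "tool_rot": TCP orientation; "wrist_force": force on the tool from outside, world axes, zero at the start; "moment": the same for the moment, N m; "finger_gap": opening from 0.0 (shut) to 1.0 (fully open); "grasp_force": force on a finger pad.
Only numpy, scipy, OpenCV 4.12 (cv2) and the standard library are available. Lean on these libraries where they do the work, as an engineer would, in place of code of your own. Each camera call takes 0.05 s, during which the arm holds its last target. There are 200 camera calls.

## Working session

There is one attempt and no reset: what is moved stays moved. The work goes in short steps, Python scripts to look and compute and a tool call to move; the robot and the scene stay as the last step left them, time stands still between calls to the robot, and variables do not carry over. Pictures are saved under pics/ and viewed, at most 10 in all, crops included, and the job is handed in when it is done.

Besides the shell and the picture viewer there is one more tool, called by a JSON object that holds its "name" and its "arguments", one argument or row to a line. play_rows: Moves the arm, as the interface text tells. Its arguments: {"type":"object","properties":{"translation":{"type":"array","items":{"type":"array","items":{"type":"number"}}},"turn":{"type":"array","items":{"type":"number"}},"hand":{"type":"array","items":{"type":"number"}}},"required":["translation","turn","hand"]}

```bash
mkdir -p pics
cat > h.py <<'E'
import numpy as np,cv2
from workcell import *
from scipy.spatial.transform import Rotation as R
def shot(n):
    c=calibration(n); p,d=read_camera(n); return p,d,c
def cloud(d,c):
    v,u=np.mgrid[:d.shape[0],:d.shape[1]]
    P=np.stack([(u-c['cx'])/c['fx']*d,(v-c['cy'])/c['fy']*d,d],-1)
    r=np.array(c['rotation']); r=r if r.shape==(3,3) else R.from_rotvec(r).as_matrix()
    return P@r.T+np.array(c['origin'])
def save(n,p): cv2.imwrite('pics/'+n,cv2.cvtColor(p,cv2.COLOR_RGB2BGR))
E
python3 - <<'E'
from h import *
s=get_state();print({k:np.round(v,3) for k,v in s.items()}); print(tcp_to_grasp)
a,d,c=shot('top');np.savez('top.npz',a=a,d=d,P=cloud(d,c));save('top.png',a)
print(c)
a,d,c=shot('scene');np.savez('scene.npz',a=a,d=d,P=cloud(d,c));save('scene.png',a)
E
```

```text
{'clock': np.float64(0.0), 'joint_positions': array([ 1.126,  0.6  , -0.003,  1.6  ,  0.002,  0.943, -0.08 ]), 'dq': array([ 0.001, -0.001, -0.001,  0.   , -0.   , -0.001,  0.   ]), 'joint_torque': array([-0.0000e+00, -7.7644e+01,  1.5650e+00, -2.5800e+01,  1.2000e-02,
        9.0000e-03,  0.0000e+00]), 'eef_pos': array([ 0.26 , -0.676,  0.23 ]), 'tool_rot': array([-3.087e+00, -5.740e-01,  1.000e-03]), 'wrist_force': array([-0.639, -0.621, -0.325]), 'moment': array([-0.012, -0.027,  0.006]), 'grasp_force': np.float64(0.0), 'finger_gap': np.float64(1.0)}
0.0187
{'fx': 382.7675301365973, 'fy': 382.7675301365973, 'cx': 250.92913970051723, 'cy': 194.34482745884446, 'origin': array([ 0.36358982, -0.03674606,  1.33172855]), 'rotation': array([-2.21514859,  2.15407589, -0.05311965])}
```

View pics/top.png

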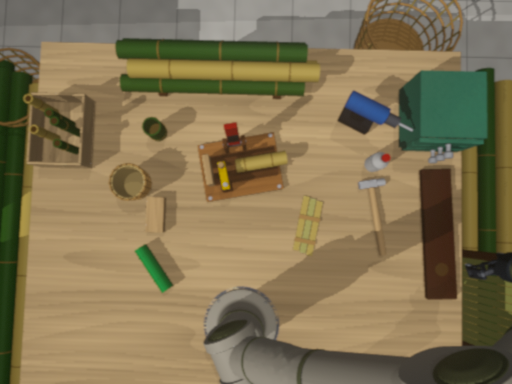

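View pics/scene.png

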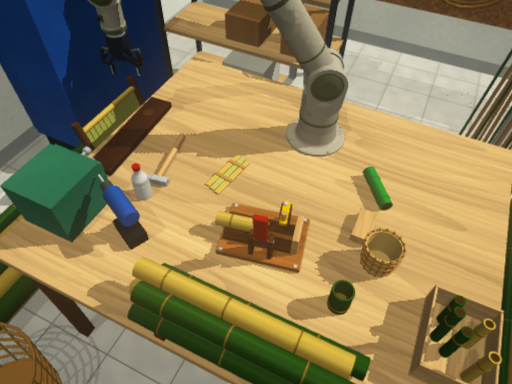

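Top view: the cradle is at about (242,166), with the straw culm at (262,161), the bar at (232,138) and the latch at (223,177). Possible lookalikes for the culm are the green tube (153,268), the long straw pole (220,70) and the slats (309,224). The one in the cradle fits the description, so I'll crop it and measure.

Run:
```python
from h import *
z=np.load('top.npz');a,d,P=z['a'],z['d'],z['P']
save('crop.png',cv2.resize(a[115:215,180:310],None,fx=6,fy=6,interpolation=cv2.INTER_CUBIC))
m=np.zeros(d.shape,bool);m[120:212,185:300]=1
Z=P[...,2]
print('bench z',np.median(P[220:240,220:280,2]))
def rect(k,n):
    p=P[k][:,:2].astype(np.float32); r=cv2.minAreaRect(p*1000); print(n,len(p),np.round(r[0],1),np.round(r[1],1),round(r[2],1),'med',np.round(np.median(P[k],0),4))
rect(m&(Z>.012)&(Z<.2),'all>12mm')
rect(m&(Z>.013)&(Z<.027),'board')
hsv=cv2.cvtColor(a,cv2.COLOR_RGB2HSV)
H,S,V=[hsv[...,i].astype(int) for i in range(3)]
rect(m&(Z>.088)&(Z<.1),'z88-100')
yel=m&(H>22)&(H<32)&(S>200)&(Z>.1);rect(yel,'yellow')
cu=m&(Z>.06)&(Z<.085)&(H>15)&(H<32)&(V>110);rect(cu,'culm')
c=P[cu];q=c[c[:,2]>.068];u=np.linalg.svd(q[:,:2]-q[:,:2].mean(0))[2][0];print('dir',u,q[:,:2].mean(0),len(q))
red=m&((H<8)|(H>172))&(S>170);rect(red,'red');print(np.percentile(P[red],[2,98],axis=0))
```

```text
bench z 0.0014967721673045942
all>12mm 4689 [540.7  11.5] [201.  292.7] 11.6 med [0.5355 0.0193 0.0366]
board 2041 [538.6  22.5] [201.  270.2] 11.6 med [0.5007 0.012  0.0213]
z88-100 219 [546.2  84.5] [128.  176.9] 73.8 med [0.5201 0.1234 0.0965]
yellow 145 [442.4  37.2] [211.2  45.8] 30.9 med [0.4902 0.0683 0.1215]
culm 637 [528.2  -4.2] [ 98.4 263.2] 5.4 med [ 0.5497 -0.0511  0.0766]
dir [ 0.21530697 -0.97654642] [ 0.55076077 -0.04828045] 585
red 163 [616.1  41.8] [37.3 34.3] 9.2 med [0.6174 0.0416 0.2253]
[[0.59792745 0.02550818 0.11331681]
 [0.63431601 0.05798056 0.24308909]]
```

View pics/crop.png

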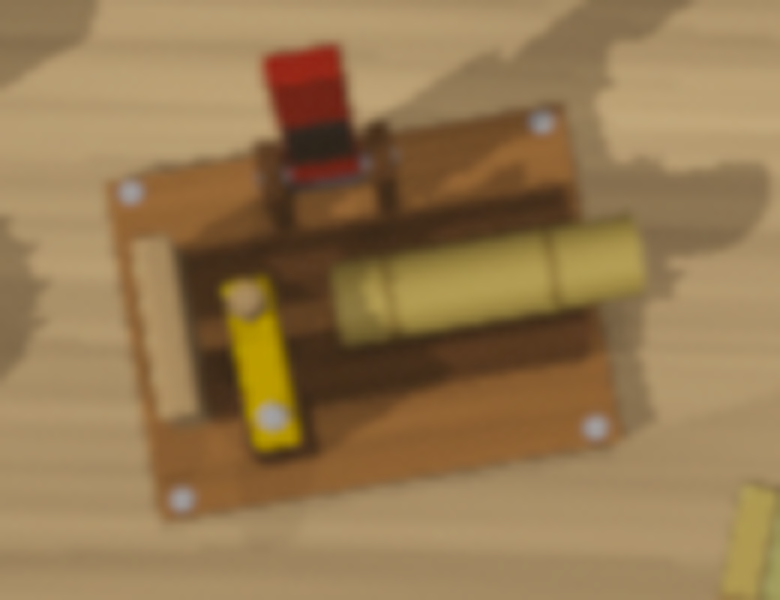

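The crop confirms it: the straw rod lies in the groove. The stop is at the left (crop 170,330), the latch pivot at (270,415), the knob at (245,298), and the red bar is upright at the top. Next I'll express these in the board frame.

Run:
```python
from h import *
z=np.load('top.npz');a,d,P=z['a'],z['d'],z['P']
t=np.radians(11.6);M=np.array([[np.cos(t),np.sin(t)],[-np.sin(t),np.cos(t)]])
L=P.copy();L[...,:2]=(P[...,:2]-[.5386,.0225])@M.T;L*=1000
m=np.zeros(d.shape,bool);m[120:212,185:300]=1
hsv=cv2.cvtColor(a,cv2.COLOR_RGB2HSV);H,S,V=[hsv[...,i].astype(int) for i in range(3)]
def pr(n,k): print(n,k.sum(),np.round(np.percentile(L[k],[2,50,98],axis=0),0).tolist())
pr('stop',m&(L[...,2]>90)&(L[...,2]<100)&(L[...,1]>75))
pr('red',m&((H<8)|(H>172))&(S>170))
yl=m&(H>22)&(H<32)&(S>200)&(L[...,2]>112)&(L[...,2]<126);pr('latch',yl)
pr('knob',m&(L[...,2]>140)&(L[...,2]<165)&(L[...,0]<40))
c=m&(L[...,2]>60)&(L[...,2]<85)&(L[...,1]<50)&(abs(L[...,0])<18)
pr('culm',c);k=c&(L[...,2]>73);q=L[k];print(np.polyfit(q[:,1],q[:,0],1),np.median(q,0))
```

```text
stop 187 [[-48.0, 95.0, 91.0], [0.0, 105.0, 96.0], [47.0, 116.0, 100.0]]
red 163 [[62.0, -13.0, 113.0], [81.0, 3.0, 225.0], [98.0, 19.0, 243.0]]
latch 130 [[-76.0, 43.0, 115.0], [-36.0, 55.0, 121.0], [-1.0, 67.0, 125.0]]
knob 28 [[-11.0, 48.0, 146.0], [-3.0, 55.0, 154.0], [6.0, 63.0, 158.0]]
culm 547 [[-17.0, -154.0, 69.0], [-1.0, -72.0, 77.0], [17.0, 9.0, 83.0]]
[-0.00170795 -1.3014943 ] [ -1.28860453 -71.79050432  77.8235473 ]
```

```bash
cat >> h.py <<'E'
O=np.array([.5368,.0263]);t0=np.radians(11.6)
def rows(targets):
    "cradle-frame mm targets -> tool units from the current pose"
    s=get_state();T=R.from_rotvec(s['tool_rot']);c,n=np.cos(t0),np.sin(t0)
    A=np.array([[c,-n],[n,c]])
    xa=T.as_matrix()[:,0];yaw=np.degrees(np.arctan2(xa[1],xa[0]))
    l=(s['eef_pos'][:2]-O)@A*1000
    print('now cradle mm',np.round(l,1),round(s['eef_pos'][2]*1000,1),'turn',round((yaw-11.6)/10,2),'F',np.round(s['wrist_force'],1),'t',round(float(s['clock']),2))
    for p in targets:
        p=np.array(p,float)/1000;w=np.r_[O+A@p[:2],p[2]]
        print(np.round(T.inv().apply(w-s['eef_pos'])/.03,2).tolist())
E
python3 -c "
from h import *
rows([(0,-205,200),(0,-205,48)])"
```

```text
now cradle mm [-411.9 -632.5] 230.5 turn 0.95 F [-0.5  0.5 -0.9] t 0.1
[15.89, -11.79, 1.03]
[15.89, -11.79, 6.1]
```

{"name": "play_rows", "arguments": {
  "translation": [
    [15.9,-11.8,1],
    [15.9,-11.8,1],
    [15.9,-11.8,1],
    [15.9,-11.8,1],
    [15.9,-11.8,1],
    [15.9,-11.8,1],
    [15.9,-11.8,1],
    [15.9,-11.8,1],
    [15.9,-11.8,1],
    [15.9,-11.8,1],
    [15.9,-11.8,1],
    [15.9,-11.8,1],
    [15.9,-11.8,1],
    [15.9,-11.8,1],
    [15.9,-11.8,1],
    [15.9,-11.8,1]
  ],
  "turn": [0.95,0.95,0.95,0.95,0.95,0.95,0.95,0.95,0.95,0.95,0.95,0.95,0.95,0.95,0.95,0.95],
  "hand": [-1,-1,-1,-1,-1,-1,-1,-1,-1,-1,-1,-1,-1,-1,-1,-1]
}}

```text
clock: 2.1
eef_pos: [0.5784, -0.1749, 0.2013]
tool_rot: [3.126, 0.316, 0.0]
wrist_force: [0.5, -0.0, 0.2]
finger_gap: -0.002
grasp_force: 0.0
```

```bash
python3 -c "
from h import *
rows([(0,-205,48),(0,-175,48),(0,-97,48)])
a,d,c=shot('wrist');save('w1.png',a);np.savez('w1.npz',a=a,d=d,P=cloud(d,c))"
```

```text
now cradle mm [   0.3 -205.5] 201.3 turn -0.0 F [ 0.5 -0.   0.2] t 2.1
[-0.01, -0.02, 5.11]
[-0.01, -1.02, 5.11]
[-0.01, -3.62, 5.11]
```

View pics/w1.png

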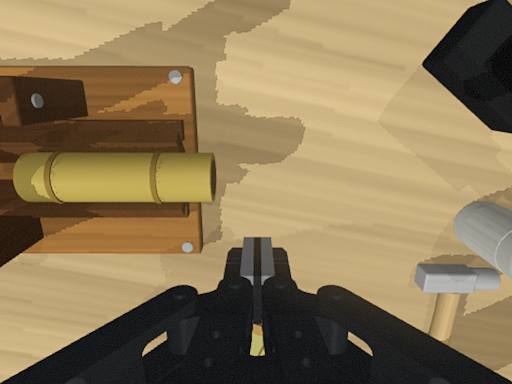

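The wrist view shows the culm's near end at (215,178), with the shut fingers at (257,250). The ground below the fingers is clear. Lowering, then pushing; measuring the culm first.

```bash
python3 -c "
from h import *
z=np.load('w1.npz');P=z['P'];c,n=np.cos(t0),np.sin(t0)
L=P.copy();L[...,:2]=(P[...,:2]-O)@np.array([[c,-n],[n,c]]);L*=1000
k=(L[...,2]>60)&(L[...,2]<90)&(abs(L[...,0])<22)&(L[...,1]<20);k[240:]=0
q=L[k];print(np.percentile(q[:,1],[.5,99.5]),q[:,1].min(),q[:,2].max());q=q[q[:,2]>q[:,2].max()-5];print(np.polyfit(q[:,1],q[:,0],1),np.median(q,0))
"
```

```text
[-163.08974503    6.23921038] -163.37009300120206 81.61005985205355
[0.00107364 0.22997959] [  0.42402017 -77.96052655  77.97997495]
```

{"name": "play_rows", "arguments": {
  "translation": [
    [0,0,2],
    [0,0,4],
    [0,0,5.1],
    [0,0,5.1],
    [0,0,5.1]
  ],
  "turn": [0,0,0,0,0],
  "hand": [-1,-1,-1,-1,-1]
}}

```text
clock: 2.78
eef_pos: [0.5792, -0.1749, 0.0494]
tool_rot: [3.125, 0.317, 0.002]
wrist_force: [0.6, -0.4, 0.1]
finger_gap: -0.002
grasp_force: 0.0
```

{"name": "play_rows", "arguments": {
  "translation": [
    [0,-0.4,0],
    [0,-0.7,0],
    [0,-0.9,0],
    [0,-1.1,0],
    [0,-1.3,0],
    [0,-1.5,0],
    [0,-1.7,0],
    [0,-1.9,0],
    [0,-2.1,0],
    [0,-2.3,0],
    [0,-2.5,0],
    [0,-2.7,0],
    [0,-2.9,0],
    [0,-3.1,0],
    [0,-3.2,0],
    [0,-3.3,0],
    [0,-3.4,0],
    [0,-3.45,0],
    [0,-3.5,0],
    [0,-3.5,0]
  ],
  "turn": [0,0,0,0,0,0,0,0,0,0,0,0,0,0,0,0,0,0,0,0],
  "hand": [-1,-1,-1,-1,-1,-1,-1,-1,-1,-1,-1,-1,-1,-1,-1,-1,-1,-1,-1,-1]
}}

```text
clock: 5.28
eef_pos: [0.5573, -0.0716, 0.0482]
tool_rot: [-3.125, -0.317, 0.0]
wrist_force: [-0.2, -1.3, -0.4]
finger_gap: 0.002
grasp_force: 0.4
```

```bash
python3 -c "
from h import *
rows([])
P,d,c_=shot('wrist');a=P;P=cloud(d,c_);c,n=np.cos(t0),np.sin(t0)
L=P.copy();L[...,:2]=(P[...,:2]-O)@np.array([[c,-n],[n,c]]);L*=1000
P,d2,c_=shot('top');T=cloud(d2,c_);T[...,:2]=(T[...,:2]-O)@np.array([[c,-n],[n,c]]);T*=1000
for X in (L,T):
  k=(X[...,2]>66)&(X[...,2]<86)&(abs(X[...,0])<14)&(X[...,1]<130)&(X[...,1]>-90)
  q=X[k];print(k.sum(),np.percentile(q[:,1],[1,50,99]) if k.any() else '')
cv2.imwrite('pics/w2.png',np.hstack([a[:,:,::-1],cv2.resize(P[115:215,180:310,::-1],(288,222)).repeat(1,0)[:222].copy() if 0 else cv2.copyMakeBorder(cv2.resize(P[115:215,180:310,::-1],(288,222)),0,162,0,0,0)]))
"
```

```text
now cradle mm [   0.4 -100. ] 48.2 turn -0.0 F [-0.2 -1.3 -0.4] t 5.28
11642 [-87.10284353 -35.08910039   6.93110987]
0
```

View pics/w2.png

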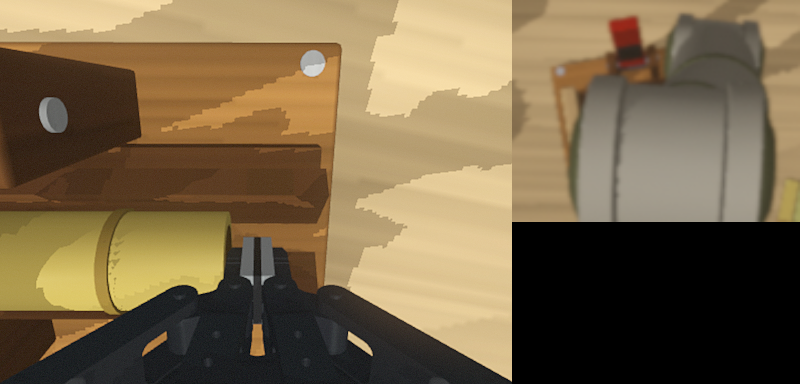

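The culm's end, at (230,250), is against the finger at about y −87 mm, so roughly 7 mm remain. I'll push slowly until the force rises.

{"name": "play_rows", "arguments": {
  "translation": [
    [0,-0.05,0],
    [0,-0.1,0],
    [0,-0.15,0],
    [0,-0.18,0],
    [0,-0.2,0],
    [0,-0.2,0]
  ],
  "turn": [0,0,0,0,0,0],
  "hand": [-1,-1,-1,-1,-1,-1]
}}

```text
clock: 6.12
eef_pos: [0.5565, -0.0675, 0.0483]
tool_rot: [3.124, 0.314, 0.001]
wrist_force: [1.4, -5.9, -0.8]
finger_gap: 0.003
grasp_force: 3.6
```

{"name": "play_rows", "arguments": {
  "translation": [
    [0,-0.03,0],
    [0,-0.06,0],
    [0,-0.06,0]
  ],
  "turn": [0,0,0],
  "hand": [-1,-1,-1]
}}

```text
clock: 6.5
eef_pos: [0.5565, -0.0675, 0.0485]
tool_rot: [3.123, 0.311, 0.002]
wrist_force: [2.2, -12.5, -0.4]
finger_gap: -0.0
grasp_force: 6.3
```

```bash
python3 -c "
from h import *
rows([(0,-125,48),(0,-125,280),(150,0,280),(150,0,215)])"
```

```text
now cradle mm [  0.5 -95.8] 48.5 turn -0.02 F [  2.2 -12.5  -0.4] t 6.5
[-0.01, 0.97, 0.02]
[-0.0, 1.0, -7.71]
[4.98, -3.19, -7.72]
[4.98, -3.19, -5.56]
```

{"name": "play_rows", "arguments": {
  "translation": [
    [0,1.0,0],
    [0,1.1,0],
    [0,1.1,-2],
    [0,1.1,-4],
    [0,1.1,-6],
    [0,1.1,-7.7],
    [0,1.1,-7.7],
    [0,1.1,-7.7]
  ],
  "turn": [0,0,0,0,0,0,0,0],
  "hand": [-1,-1,-1,-1,-1,-1,-1,-1]
}}

```text
clock: 7.5
eef_pos: [0.5618, -0.0956, 0.2787]
tool_rot: [-3.125, -0.318, 0.001]
wrist_force: [-0.6, 0.3, -0.2]
finger_gap: 0.002
grasp_force: 0.0
```

```bash
python3 -c "
from h import *
rows([(150,0,280),(150,0,215)])
a,d,c_=shot('wrist');P=cloud(d,c_);c,n=np.cos(t0),np.sin(t0)
L=P.copy();L[...,:2]=(P[...,:2]-O)@np.array([[c,-n],[n,c]]);L*=1000
k=(L[...,2]>66)&(L[...,2]<86)&(abs(L[...,0])<14);k[240:]=0
q=L[k];print(k.sum(),np.percentile(q[:,1],[.5,50,99]))
save('w3.png',a)"
```

```text
now cradle mm [   0.  -124.4] 278.7 turn 0.0 F [-0.6  0.3 -0.2] t 7.5
[5.0, -4.14, -0.04]
[5.0, -4.14, 2.12]
3446 [-80.53524554  -5.27733667  89.84572757]
```

View pics/w3.png

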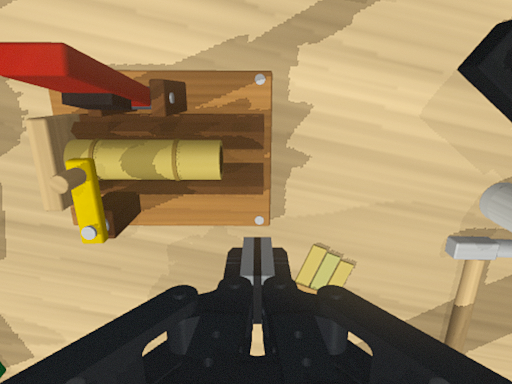

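The culm spans y −80.5 to 89.8, up against the stop (picture x 65 to 222). The red bar is still up at (90,70) and the latch is clear at (85,200). Next I'll go behind the bar.

{"name": "play_rows", "arguments": {
  "translation": [
    [2,-0.5,0],
    [4,-1,0],
    [5,-2,0],
    [5,-4.1,0],
    [5,-4.1,0],
    [5,-4.1,1],
    [5,-4.1,2.1],
    [5,-4.1,2.1],
    [5,-4.1,2.1]
  ],
  "turn": [0,0,0,0,0,0,0,0,0],
  "hand": [-1,-1,-1,-1,-1,-1,-1,-1,-1]
}}

```text
clock: 8.68
eef_pos: [0.685, 0.0537, 0.2164]
tool_rot: [3.125, 0.316, -0.001]
wrist_force: [-0.4, 0.7, -0.1]
finger_gap: -0.001
grasp_force: 0.0
```

Run:
```python
from h import *
rows([(112,0,215)])
# finger lower -x corner on the bar's outer face at radius r
T=[]
for th in np.arange(1.5,-0.01,-0.1):
    r=128
    x=70-r*np.cos(th)+9*np.sin(th)+11; z=94.5+r*np.sin(th)+9*np.cos(th)
    T.append((x,0,z))
print(np.round(T).astype(int)[:, [0,2]].tolist()); rows(T)
```

```text
now cradle mm [150.7  -3. ] 216.4 turn -0.01 F [-0.4  0.7 -0.1] t 8.68
[-1.29, -0.1, 0.05]
[[81, 223], [68, 222], [55, 220], [43, 217], [31, 213], [19, 207], [8, 200], [-2, 193], [-11, 184], [-20, 174], [-27, 164], [-33, 153], [-39, 141], [-43, 129], [-45, 116], [-47, 103]]
now cradle mm [150.7  -3. ] 216.4 turn -0.01 F [-0.4  0.7 -0.1] t 8.68
[-2.32, -0.1, -0.21]
[-2.75, -0.1, -0.19]
[-3.17, -0.1, -0.13]
[-3.59, -0.1, -0.02]
[-3.99, -0.1, 0.13]
[-4.37, -0.1, 0.31]
[-4.74, -0.1, 0.54]
[-5.08, -0.09, 0.8]
[-5.39, -0.09, 1.09]
[-5.67, -0.09, 1.41]
[-5.92, -0.09, 1.76]
[-6.13, -0.09, 2.13]
[-6.31, -0.09, 2.52]
[-6.44, -0.09, 2.93]
[-6.54, -0.09, 3.34]
[-6.59, -0.09, 3.77]
```

{"name": "play_rows", "arguments": {
  "translation": [
    [-0.7,-0.1,0],
    [-1.2,-0.1,0],
    [-1.6,-0.1,-0.1],
    [-2.0,-0.1,-0.2],
    [-2.3,-0.1,-0.2],
    [-2.75,-0.1,-0.2],
    [-3.2,-0.1,-0.15],
    [-3.6,-0.1,0],
    [-4.0,-0.1,0.15],
    [-4.4,-0.1,0.3],
    [-4.75,-0.1,0.55],
    [-5.1,-0.1,0.8],
    [-5.4,-0.1,1.1],
    [-5.65,-0.1,1.4],
    [-5.9,-0.1,1.75],
    [-6.15,-0.1,2.15],
    [-6.3,-0.1,2.5],
    [-6.45,-0.1,2.9],
    [-6.55,-0.1,3.2],
    [-6.55,-0.1,3.3]
  ],
  "turn": [0,0,0,0,0,0,0,0,0,0,0,0,0,0,0,0,0,0,0,0],
  "hand": [-1,-1,-1,-1,-1,-1,-1,-1,-1,-1,-1,-1,-1,-1,-1,-1,-1,-1,-1,-1]
}}

```text
clock: 11.18
eef_pos: [0.4909, 0.0175, 0.1165]
tool_rot: [3.126, 0.317, -0.003]
wrist_force: [-0.9, 0.3, 1.6]
finger_gap: -0.002
grasp_force: 0.8
```

```bash
python3 -c "
from h import *
rows([(-47,0,103.5)])"
```

```text
now cradle mm [-46.7   0.6] 116.5 turn -0.0 F [-0.9  0.3  1.6] t 11.18
[-0.01, 0.02, 0.43]
```

{"name": "play_rows", "arguments": {
  "translation": [
    [0,0,0.15],
    [0,0,0.25],
    [0,0,0.35],
    [0,0,0.42],
    [0,0,0.46],
    [0,0,0.48],
    [0,0,0.5],
    [0,0,0.5]
  ],
  "turn": [0,0,0,0,0,0,0,0],
  "hand": [-1,-1,-1,-1,-1,-1,-1,-1]
}}

```text
clock: 12.18
eef_pos: [0.4916, 0.0176, 0.1039]
tool_rot: [-3.125, -0.316, -0.002]
wrist_force: [-6.4, 0.5, 28.7]
finger_gap: -0.001
grasp_force: 14.3
```

{"name": "play_rows", "arguments": {
  "translation": [
    [0,0,-0.5],
    [0,0,-1.5],
    [0,0,-2.6],
    [0,0,-2.6]
  ],
  "turn": [0,0,0,0],
  "hand": [-1,-1,-1,-1]
}}

```text
clock: 12.68
eef_pos: [0.4931, 0.0178, 0.1826]
tool_rot: [-3.125, -0.317, -0.008]
wrist_force: [-0.1, 0.3, -0.4]
finger_gap: -0.002
grasp_force: 0.0
```

Run:
```python
from h import *
rows([(0,90,190),(0,90,129)])
for ph in list(np.arange(1.55,-.01,-.155)):
    off=9+11*np.cos(ph)+15*np.sin(ph)-(4*np.sin(2*ph))
    rr=60; u=np.array([np.sin(ph),-np.cos(ph)]);t=np.array([np.cos(ph),np.sin(ph)])
    p=np.array([-62,50])+rr*u+off*t; print(round(ph,2),np.round(p),np.round((p-[0,90])*[1,-1]/30,2))
a,d,c_=shot('wrist');P=cloud(d,c_);c,n=np.cos(t0),np.sin(t0)
L=P.copy();L[...,:2]=(P[...,:2]-O)@np.array([[c,-n],[n,c]]);L*=1000
h=cv2.cvtColor(a,cv2.COLOR_RGB2HSV).astype(int)
k=((h[...,0]<8)|(h[...,0]>172))&(h[...,1]>170)&(L[...,1]>-40)&(L[...,1]<40)
print('red',k.sum(),np.percentile(L[k],[2,50,98],axis=0).round(1).tolist())
save('w4.png',a)
```

```text
now cradle mm [-44.5   0.4] 182.6 turn -0.0 F [-0.1  0.3 -0.4] t 12.68
[1.48, -2.99, -0.24]
[1.47, -2.99, 1.79]
1.55 [-2. 73.] [-0.05  0.57]
1.4 [ 1. 63.] [0.04 0.89]
1.24 [ 3. 53.] [0.09 1.22]
1.08 [ 2. 43.] [0.08 1.56]
0.93 [ 0. 33.] [0.01 1.89]
0.77 [-3. 23.] [-0.11  2.22]
0.62 [-9. 14.] [-0.28  2.52]
0.46 [-15.   6.] [-0.5   2.79]
0.31 [-23.  -1.] [-0.77  3.02]
0.15 [-32.  -6.] [-1.07  3.2 ]
-0.0 [-42. -10.] [-1.4   3.33]
red 11193 [[-69.4, -19.6, 102.6], [5.2, -0.6, 104.5], [61.7, 18.1, 106.0]]
```

View pics/w4.png

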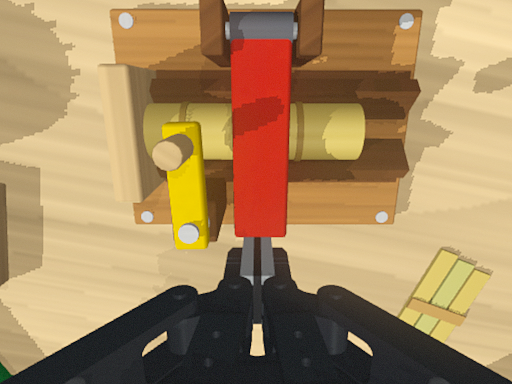

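The bar lies level across the culm (red at 260,140, top face 102.6 to 106 mm). The latch is still clear, with its knob at (172,152). Next I'll go behind the knob and lower.

{"name": "play_rows", "arguments": {
  "translation": [
    [0.5,-1,-0.2],
    [1.5,-2,-0.2],
    [1.5,-3,-0.2],
    [1.5,-3,-0.2],
    [1.5,-3,0.9],
    [1.5,-3,1.8],
    [1.5,-3,1.8]
  ],
  "turn": [0,0,0,0,0,0,0],
  "hand": [-1,-1,-1,-1,-1,-1,-1]
}}

```text
clock: 13.6
eef_pos: [0.5163, 0.1136, 0.1243]
tool_rot: [3.124, 0.316, -0.007]
wrist_force: [0.2, -0.2, 0.0]
finger_gap: 0.001
grasp_force: 0.0
```

```bash
python3 -c "
from h import *
rows([(0,90,129),(-2,73,129),(-42,-10,129)])"
```

```text
now cradle mm [-2.6 89.7] 124.3 turn -0.01 F [ 0.2 -0.2  0. ] t 13.6
[0.08, -0.01, -0.16]
[0.02, 0.56, -0.16]
[-1.31, 3.32, -0.15]
```

{"name": "play_rows", "arguments": {
  "translation": [
    [0.05,0.3,-0.15],
    [0.05,0.6,-0.15],
    [0.1,0.9,-0.15],
    [0.15,1.2,-0.15],
    [0.15,1.55,-0.15],
    [0.1,1.9,-0.15],
    [0,2.2,-0.15],
    [-0.2,2.5,-0.15],
    [-0.4,2.8,-0.15],
    [-0.7,3.0,-0.15],
    [-1.0,3.2,-0.15],
    [-1.15,3.3,-0.15],
    [-1.25,3.3,-0.15],
    [-1.3,3.3,-0.15],
    [-1.3,3.3,-0.15]
  ],
  "turn": [0,0,0,0,0,0,0,0,0,0,0,0,0,0,0],
  "hand": [-1,-1,-1,-1,-1,-1,-1,-1,-1,-1,-1,-1,-1,-1,-1]
}}

```text
clock: 15.48
eef_pos: [0.4993, 0.0102, 0.1308]
tool_rot: [-3.126, -0.317, 0.0]
wrist_force: [0.5, -0.1, 0.4]
finger_gap: -0.001
grasp_force: 0.2
```

```bash
python3 -c "
from h import *
rows([(-42,-10,127)])"
```

```text
now cradle mm [-40.   -8.3] 130.8 turn -0.0 F [ 0.5 -0.1  0.4] t 15.47
[-0.07, 0.06, 0.13]
```

Nudging a little further until it meets the latch's stop.

{"name": "play_rows", "arguments": {
  "translation": [
    [-0.05,0,0],
    [-0.1,0,0],
    [-0.15,0,0],
    [-0.2,0,0],
    [-0.2,0,0]
  ],
  "turn": [0,0,0,0,0],
  "hand": [-1,-1,-1,-1,-1]
}}

```text
clock: 16.1
eef_pos: [0.4969, 0.0096, 0.1312]
tool_rot: [-3.125, -0.318, -0.01]
wrist_force: [9.6, 1.5, -6.4]
finger_gap: 0.002
grasp_force: 5.2
```

The force rose to about 10 N, so the latch is on its stop. I'll back off, rise and verify.

{"name": "play_rows", "arguments": {
  "translation": [
    [0.3,0,0],
    [0.5,0,0],
    [0.5,0,-1.5],
    [0.5,0,-3],
    [0.5,1,-5],
    [0.5,3,-6],
    [0.5,4,-6],
    [0.5,4,-6],
    [0.5,4,-6]
  ],
  "turn": [0,0,0,0,0,0,0,0,0],
  "hand": [-1,-1,-1,-1,-1,-1,-1,-1,-1]
}}

```text
clock: 17.23
eef_pos: [0.5316, -0.1051, 0.3102]
tool_rot: [-3.125, -0.317, 0.002]
wrist_force: [0.1, 0.6, 0.4]
finger_gap: 0.004
grasp_force: 0.0
```

Run:
```python
from h import *
rows([])
a,d,c_=shot('wrist');P=cloud(d,c_);c,n=np.cos(t0),np.sin(t0)
L=P.copy();L[...,:2]=(P[...,:2]-O)@np.array([[c,-n],[n,c]]);L*=1000
h=cv2.cvtColor(a,cv2.COLOR_RGB2HSV).astype(int)
def pr(n,k): print(n,k.sum(),np.percentile(L[k],[2,50,98],axis=0).round(1).tolist())
pr('red',((h[...,0]<8)|(h[...,0]>172))&(h[...,1]>170)&(abs(L[...,1])<40)&(L[...,0]<80))
pr('yellow',(h[...,0]>20)&(h[...,0]<32)&(h[...,1]>200)&(L[...,2]>112)&(L[...,2]<126)&(L[...,0]<50))
k=(L[...,2]>66)&(L[...,2]<82)&(abs(L[...,0])<14)&(L[...,1]<80);k[240:]=0;pr('culm',k)
save('w5.png',a)
```

```text
now cradle mm [ -31.5 -127.7] 310.2 turn -0.0 F [0.1 0.6 0.4] t 17.23
red 4218 [[-49.1, -20.5, 91.9], [10.5, -3.4, 104.4], [61.2, 17.0, 106.0]]
yellow 1273 [[-72.5, -25.0, 113.0], [-58.1, 20.7, 120.2], [-50.3, 60.9, 121.9]]
culm 2365 [[-13.2, -79.8, 73.2], [1.1, -24.5, 77.5], [13.4, 77.5, 80.2]]
```

View pics/w5.png

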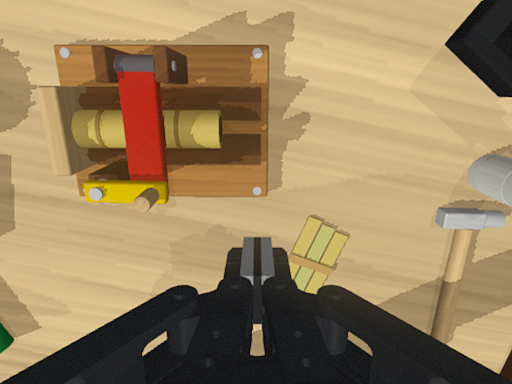

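The latch (125,192) lies fully across the lowered red bar (142,125). The culm (73 to 222) is home against the stop, and the arm is clear.

```bash
python3 -c "
from workcell import *
print(close_job())"
```

```text
the job is handed in; nothing more can be done
None
```

The job is handed in at about 17 s: the last measurements show the bamboo against the stop, the bar level on it, the latch fully across, and the arm clear; the hand-in call returned no verdict.

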